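# Fit a trailer coupler on the test-stand ball and latch it

### The job

Pick up the loose trailer coupler, set its cup over the tow ball of the test stand with its square shank lying in the cradle, and push it down past its sprung jaws until it is fully home, bedding it on the ball for half a second with a firm push of about 22 N. Only then press its latch lever all the way down onto its stop, holding it there for half a second with about 20 N, and let go. The coupler must never bear on the stand with more than 40 N; leave the other things on the bench where they are.

Things in the scene. Friction and masses are not known exactly. Their poses are not given: they have to be found in the camera images.
- coupler: Loose aluminium trailer coupler, about 0.65 kg: a cup open downwards (63 mm wide, bore 53 mm, 1.5 mm free round the ball), with a square shank 30 mm wide and 32 mm high along its -x to x = -141 mm, a rib on the cup and a lever over the shank. Origin: the ball's centre when seated without a liner; z up. Rim and shank underside 22 mm below it (it stands on them), cup top 30 mm above.
- jaw_level (a point): Point midway between two sprung pins in the cup (left and right), 16 mm below the coupler's origin. The ball meets them with the coupler's origin 27 mm above its centre; up to 12 N of push gets its widest part past, at 16 mm, then they pull the coupler down. A liner of unmeasured thickness in the cup's roof stops it 0 to 2.5 mm above the ball's centre: home is felt as hard resistance.
- grip_rib (a point): Grip point on the rib on top of the cup, 55 mm above the coupler's origin: the rib is 26 mm wide (along the coupler's y), 36 mm long (along its x), from 30 to 63 mm above the origin, with upright flat sides. Site axes are those of the coupler.
- tail (a point): Middle of the shank's underside, 115 mm behind the coupler's origin and 22 mm below it: lies on the cradle floor at point cradle when seated.
- lever (a joint): Angle of the steel latch lever: 0 = raised (34 degrees above the shank; starts at 0 to 0.12), 0.6 = fully down, level along the shank, on a hard stop. Stiff: it stays where left; 3 to 8 N straight down on the paddle moves it. Its hinge runs across the coupler, 40 mm behind and 26 mm above the coupler's origin. Its hook goes under the ball and stops short unless the coupler is seated.
- paddle (a point): Middle of the upper face of the thumb paddle (30 by 30 mm) at the lever's free end, 78 mm from the hinge along the lever and 7.5 mm above the lever's line. With the lever fully down it is 118 mm behind and 33.5 mm above the coupler's origin.
- stand: Test stand fixed to the bench: dark steel base plate 235 x 110 x 12 mm carrying the tow ball on a neck and, behind it along -x, the grey shank cradle. Origin on the bench straight under the ball; x points from cradle to ball, z up. Turns up to 0.35 rad either way from world x.
- ball (a point): Centre of the steel tow ball, 50 mm in diameter, 95 mm above the bench, on a neck 23 mm thick.
- cradle (a point): Middle of the cradle's floor, 73 mm above the bench and 115 mm behind the ball. The cradle is 30 mm long along x; its two cheeks stand 33 mm apart (1.5 mm free each side of the shank), with lips flaring outwards at the top, 25 mm above the floor.
- wrench: Steel wrench lying on the bench between the two places; not to be moved.
- screwdriver: Screwdriver lying on the bench between the two places, nearer the robot; not to be moved.
- grease_tin: Steel tin, 60 mm wide and 50 mm high, upright; not to be moved.
- spare_ball: Loose spare tow ball on a foot, 72 mm high, standing on the bench about 100 mm in front (+x) of the stand's ball; not to be moved.
- bearing: Steel bearing ring, 52 mm wide and 15 mm high, on the bench about 80 mm in front (+x) of the coupler's cup at the start; not to be moved.

How it is judged (in metres and radians):
On the way, in this order (a step that is already met when the one before it is completed fails the run):
1. the coupler is home on the ball, shank in the cradle, and firmly pushed there with at least 16 N, its lever still up (horizontal distance between coupler and ball below 0.004 m and z of coupler in the frame of ball below 0.0045 m and distance between tail and cradle below 0.006 m and angle between coupler's own z axis and vertical below 0.05 rad and contact force between coupler and stand above 16 N and value of joint lever below 0.25 rad), for 0.25 s.
2. the latch lever is pressed all the way down onto its stop, so that the coupler, at home, bears on the stand with at least 16 N (horizontal distance between coupler and ball below 0.004 m and z of coupler in the frame of ball below 0.0045 m and distance between tail and cradle below 0.006 m and angle between coupler's own z axis and vertical below 0.05 rad and contact force between coupler and stand above 16 N and value of joint lever above 0.56 rad), for 0.2 s.
At the end, for the whole second after the job is handed in: The coupler sits home on the ball (its origin less than 4.5 mm above the ball's centre and within 4 mm of it sideways; the tail within 6 mm of the cradle's floor point; upright within 0.05 rad), its latch lever is fully down (over 0.56 of 0.6 rad), and it is at rest (horizontal distance between coupler and ball below 0.004 m and z of coupler in the frame of ball below 0.0045 m and distance between tail and cradle below 0.006 m and angle between coupler's own z axis and vertical below 0.05 rad and value of joint lever above 0.56 rad and linear speed of coupler below 0.02 m/s); the robot touches nothing.
It fails at once if the coupler bears on the stand with more than 40 N (contact force between coupler and stand above 40 N).
It fails at once if another thing on the bench is moved by more than 20 mm (distance of any of wrench, screwdriver, grease_tin, spare_ball, bearing from where it was at the start of the episode above 0.02 m).
It also fails if it takes over 67 s, if anything falls off the work surface, if the arm or the gripper's body presses on something with over 40 N, if the wrist force passes 120 N, or if a joint passes its speed limit or range.

### The arm

A 7-joint arm with a two-finger parallel gripper is mounted at the origin on the work surface. World frame = base frame: x ahead of the robot, y to its left, z up, the work surface at z = 0. Lengths are in mm, angles in degrees, forces in N, time in s.
With the tool pointing down it reaches from about 350 to 900 mm from the base axis. Payload 19.9 kg.
Tool frame: the origin (TCP) lies midway between the tips of the shut fingers; the grasp point (between the pads) lies 19 mm behind it; z points along the fingers, y is the line along which they close (so a half turn about z gives the same grasp; the last joint's range is limited). The gripper opens to 94 mm and grips with 3 to 60 N. Pads are 16 mm wide; open, the fingers measure 119 mm over their backs; the gripper's body (75 mm by 177 mm) begins 78 mm behind the grasp point.
Start: joints at [-2.378, 23.915, -0.59, 92.452, 0.269, 63.638, -3.037], TCP at [624.979, 0.002, 205.425] pointing down, gripper open.
Joint ranges: [-161.28, 161.28], [-22.2, 115.67], [-73.04, 71.86], [3.21, 147.25], [-68.34, 248.33], [10.77, 114.83], [-161.83, 161.83]. Speed limits (degrees/s): [108.29, 108.29, 136.94, 136.94, 172.46, 172.46, 172.46].

### API

Orientations are given as [roll, pitch, yaw] about the fixed x, y, z axes, in that order (R = Rz(yaw) Ry(pitch) Rx(roll)).
In Python, from cell import robot gives the robot as it stands.
- The arm moves only by the tool play_rows, never from a script. Its argument "moves" is a list of rows, each an object with "delta_pos": the shift along the tool's x, y, z each as a share of 0.04 m, from -1 to 1, a list of three; "angular": the turn, a rotation vector about the tool's x, y, z each as a share of 90 degrees, from -1 to 1, a list of three; "fingers": the finger opening in mm, from 0 to 94. In form: [{"delta_pos": [tx, ty, tz], "angular": [rx, ry, rz], "fingers": fingers}, ...]. A call has 1 to 12 rows; each row shifts and turns the commanded pose from where the row before left it, along the tool's axes as they then stand; what a row does not reach is not made up. A row lasts 1/12 s, in which the tool goes at most 41.7 mm and 7.16 degrees, less where a joint would pass 70% of its speed; a pose out of reach is approached as far as the arm can. A call with a number of a shift or a turn outside -1 to 1 is refused whole. A call with a gripper value outside its range is refused whole. The fingers move at their own pace and stop on an object; the grip force is fixed at half the most. Time passes only in rows, so rows that do not move let the fingers close. It gives the time, the measured TCP pose, the force, the opening and the grip force at its end, in the units of the state.
- robot.read_state(): the state, without advancing time (a new reading comes with each control period).
- robot.capture(name): name is "scene" or "side" or "wrist"; returns a dict with "img" (384x512x3 uint8, red, green, blue), "fx", "fy", "cx", "cy" (pixels), "world_from_camera" (4x4, takes a point from camera to world coordinates); the wrist camera has in their place "tool_from_camera" (4x4, takes a point from camera to tool coordinates, whose origin is the TCP and whose axes are the flange's). Camera axes: x right, y up, looking along -z (the intrinsics and any distortion apply to the point x, -y, -z); pixel columns grow to the right and rows downward; lengths in mm; the calibration is good to about 2 mm. A picture is of the moment at which its call begins: read the wrist's pose just before it. There is no depth.
- robot.sign_off(): hands the job in; it is judged then, once.
The state is a dict: "t": time; "joints": joint angles; "joint_vel": joint speeds; "effort": joint torques, N m; "tcp_pos": TCP position; "eef_rot": TCP orientation; "force": force on the tool from outside, world axes, zero at the start; "wrist_torque": the same for the moment, N m; "finger_gap": finger opening in mm; "grasp_force": force on a finger pad.
Only numpy, scipy, OpenCV 4.12 (cv2) and the standard library are available. Lean on these libraries where they do the work, as an engineer would, in place of code of your own. Each camera call takes 0.05 s, during which the arm holds its last target. There are 200 camera calls.

## Working session

There is one attempt and no reset: what is moved stays moved. The work goes in short steps, Python scripts to look and compute and a tool call to move; the robot and the scene stay as the last step left them, time stands still between calls to the robot, and variables do not carry over. Pictures are saved under pics/ and viewed, at most 10 in all, crops included, and the job is handed in when it is done.

Besides the shell and the picture viewer there is one more tool, called as name(argument=value, ...), one argument or row to a line, values as JSON. play_rows: Moves the arm, as the interface text tells. Its arguments: {"type":"object","properties":{"moves":{"type":"array","items":{"type":"object","properties":{"delta_pos":{"type":"array","items":{"type":"number"}},"angular":{"type":"array","items":{"type":"number"}},"fingers":{"type":"number"}}}}},"required":["moves"]}

```bash
mkdir -p pics; ls; python3 - <<'E'
from cell import robot
import cv2,numpy as np
print(robot.read_state())
for n in ["scene","side"]:
    c=robot.capture(n); cv2.imwrite(f"pics/{n}0.png",c["img"][:,:,::-1])
    print(n,c["fx"],c["fy"],c["cx"],c["cy"],[k for k in c], np.round(c["world_from_camera"],4).tolist())
a=np.hstack([cv2.imread("pics/scene0.png")]);
E
```

```text
pics
{'t': 0.0, 'joints': array([-2.37838268, 23.948098  , -0.58988936, 92.48551976,  0.26936179,
       63.63728592, -3.03803549]), 'joint_vel': array([ 0.02174043,  0.0393763 ,  0.02620824,  0.08998732,  0.01242932,
       -0.0196422 ,  0.13810462]), 'effort': array([ 3.52895018e-03, -8.51262331e+01,  6.40313700e-01, -4.25991547e+01,
       -4.87577857e-02,  1.87510403e-02,  1.73272206e-04]), 'tcp_pos': array([ 6.24624932e+02, -1.11126161e-02,  2.04824710e+02]), 'eef_rot': array([-1.79930663e+02,  5.44753676e-03,  8.99993646e+01]), 'force': array([0.02701771, 0.76096931, 0.21137648]), 'wrist_torque': array([-0.021053  ,  0.00261768,  0.01532758]), 'grasp_force': 0.0, 'finger_gap': 94.01098201991722}
scene 425.72653175145143 425.72653175145143 248.37554188388813 192.90877052342321 ['img', 'fx', 'fy', 'cx', 'cy', 'world_from_camera'] [[0.681, -0.5086, 0.5269, 1094.3619], [0.7323, 0.4676, -0.4951, -469.6514], [0.0054, 0.723, 0.6909, 747.9106], [0.0, 0.0, 0.0, 1.0]]
side 475.7509934402875 475.7509934402875 250.07994342629888 195.9888751912288 ['img', 'fx', 'fy', 'cx', 'cy', 'world_from_camera'] [[0.9497, 0.206, -0.236, 360.594], [-0.3129, 0.5867, -0.7469, -734.6697], [-0.0154, 0.7832, 0.6216, 711.2353], [0.0, 0.0, 0.0, 1.0]]
```

View pics/scene0.png

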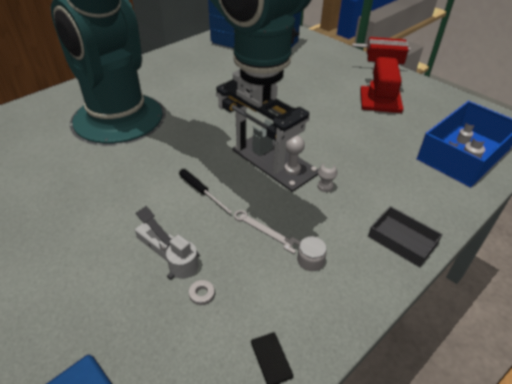

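View pics/side0.png

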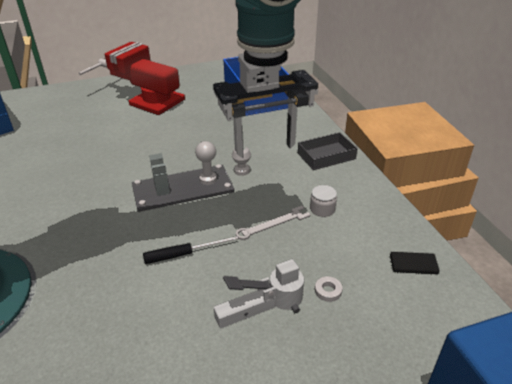

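The scene view shows the coupler's rib at about (180,244), the ball at (295,143), and the wrench and screwdriver between them. In the side view the rib is at about (288,270), the cup at (287,288), the ball at (206,152) and the cradle at (160,175). I'll zoom in to measure.

```bash
cat > h.py <<'E'
import numpy as np,cv2
def ray(c,u,v,M=None):
    M=np.array(c["world_from_camera"] if M is None else M)
    d=M[:3,:3]@np.array([(u-c["cx"])/c["fx"],-(v-c["cy"])/c["fy"],-1.])
    return M[:3,3],d
def plane(c,u,v,z,M=None):
    o,d=ray(c,u,v,M); return o+d*(z-o[2])/d[2]
def tri(*rs):
    A=np.zeros((3,3));b=np.zeros(3)
    for o,d in rs:
        d=d/np.linalg.norm(d);P=np.eye(3)-np.outer(d,d);A+=P;b+=P@o
    p=np.linalg.solve(A,b)
    return p,[float(np.linalg.norm((np.eye(3)-np.outer(d,d)/(d@d))@(p-o))) for o,d in rs]
def project(c,p,M=None):
    M=np.array(c["world_from_camera"] if M is None else M)
    q=M[:3,:3].T@(np.asarray(p)-M[:3,3]); return c["cx"]-c["fx"]*q[0]/q[2], c["cy"]+c["fy"]*q[1]/q[2]
E
python3 - <<'E'
import cv2,numpy as np
s=cv2.imread("pics/side0.png");c=cv2.imread("pics/scene0.png")
def crop(i,x,y,w=100,h=75):
    o=cv2.resize(i[y:y+h,x:x+w],None,fx=4,fy=4,interpolation=cv2.INTER_CUBIC)
    for k in range(0,w,10): cv2.putText(o,str(x+k),(k*4,8),0,.28,(0,0,255),1); cv2.line(o,(k*4,8),(k*4,12),(0,0,255))
    for k in range(0,h,10): cv2.putText(o,str(y+k),(0,k*4+4),0,.28,(0,255,255),1)
    return o
cv2.imwrite("pics/m.png",np.vstack([np.hstack([crop(s,215,255),crop(s,135,135)]),np.hstack([crop(c,125,205),crop(c,230,120)])]))
E
```

```text
(no output)
```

View pics/m.png

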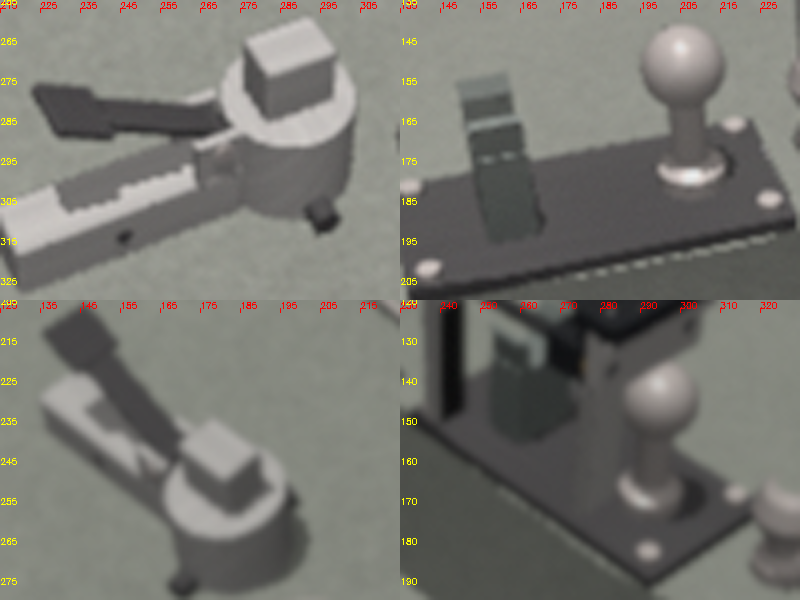

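```bash
python3 - <<'E'
from cell import robot
from h import *
S=robot.capture("side");C=robot.capture("scene")
P=lambda n,x,y:np.array(n)+np.array([x,y])/4
ss=lambda x,y:(215+x/4,255+y/4); st=lambda x,y:(135+(x-400)/4,135+y/4)
cs=lambda x,y:(125+x/4,205+(y-300)/4); ct=lambda x,y:(230+(x-400)/4,120+(y-300)/4)
print("ball",tri(ray(S,*st(683,66)),ray(C,*ct(660,398))))
print("rib",tri(ray(S,*ss(290.5,44)),ray(C,*cs(220,450))))
r=np.array([plane(S,*ss(*p),85)[:2] for p in [(245,40),(309,17),(336,49),(272,73)]]);print("ribS",r.round(1).tolist(),r.mean(0))
r=np.array([plane(C,*cs(*p),85)[:2] for p in [(210,418),(259,457),(230,482),(181,442)]]);print("ribC",r.round(1).tolist(),r.mean(0))
b=np.array([plane(S,*st(*p),14)[:2] for p in [(735,125),(769,199),(429,268),(408,186)]]);print("bolts",b.round(1).tolist())
for a,c in [(3,0),(2,1)]:
    d=b[c]-b[a];print(np.degrees(np.arctan2(d[1],d[0])),np.linalg.norm(d))
b=np.array([plane(C,*ct(*p),14)[:2] for p in [(736,494),(648,551)]]);print("boltsC",b.round(1).tolist())
# shank top edge (near side) in side view
q=np.array([plane(S,*ss(*p),32)[:2] for p in [(12,253),(200,187)]]);print("shank",q,np.degrees(np.arctan2(*(q[1]-q[0])[::-1])))
E
```

```text
ball (array([548.26804671, 202.77250685,  95.63610652]), [1.2299966172591823, 1.2299966172593086])
rib (array([ 599.62021203, -192.78485285,   82.46780068]), [0.12314633083085141, 0.1231463308308405])
ribS [[580.4, -186.2], [612.7, -182.4], [616.6, -204.5], [584.6, -208.5]] [ 598.58224596 -195.4279636 ]
ribC [[580.9, -184.9], [618.3, -182.1], [621.3, -202.2], [583.9, -205.0]] [ 601.07329237 -193.56573672]
bolts [[587.8, 246.2], [586.6, 163.3], [380.7, 165.1], [380.0, 250.2]]
-1.089593657504707 207.89289799665994
-0.495801754543945 205.9045353577728
boltsC [[584.0, 248.6], [582.7, 164.2]]
shank [[ 458.93618046 -224.50772833]
 [ 548.23507955 -217.09024533]] 4.748290140042489
```

The ball triangulates to about (548, 203, 95.6), which fits its given height of 95. The stand's yaw is about -0.8°. The rib is at about (600, -194), 82–85 mm high as expected, with a yaw of about 5°. Next I'll move over the coupler for a wrist look.

play_rows(
  moves=[
    {"delta_pos": [-0.7,-0.09,-0.1],"angular": [0,0,0.078],"fingers": 94},
    {"delta_pos": [-0.8,0,-0.1],"angular": [0,0,0],"fingers": 94},
    {"delta_pos": [-0.8,-0.1,-0.1],"angular": [0,0,0],"fingers": 94},
    {"delta_pos": [-0.8,-0.1,-0.1],"angular": [0,0,0],"fingers": 94},
    {"delta_pos": [-0.8,-0.1,-0.1],"angular": [0,0,0],"fingers": 94},
    {"delta_pos": [-0.8,-0.1,-0.1],"angular": [0,0,0],"fingers": 94},
    {"delta_pos": [0,0,0],"angular": [0,0,0.078],"fingers": 94},
    {"delta_pos": [0,0,0],"angular": [0,0,0.078],"fingers": 94},
    {"delta_pos": [0,0,0],"angular": [0,0,0.078],"fingers": 94},
    {"delta_pos": [0,0,0],"angular": [0,0,0.078],"fingers": 94},
    {"delta_pos": [0,0,0],"angular": [0,0,0.078],"fingers": 94},
    {"delta_pos": [0,0,0],"angular": [0,0,0.078],"fingers": 94},
  ],
)

```text
t: 1.2
tcp_pos: [585.8, -184.8, 229.2]
eef_rot: [-180.0, 0.0, 40.5]
force: [-0.2, -0.0, 0.8]
finger_gap: 94.5
grasp_force: 0.0
```

play_rows(
  moves=[
    {"delta_pos": [0,0,0],"angular": [0,0,0.078],"fingers": 94},
    {"delta_pos": [0,0,0],"angular": [0,0,0.078],"fingers": 94},
    {"delta_pos": [0,0,0],"angular": [0,0,0.078],"fingers": 94},
    {"delta_pos": [0,0,0],"angular": [0,0,0.078],"fingers": 94},
    {"delta_pos": [0,0,0],"angular": [0,0,0.078],"fingers": 94},
    {"delta_pos": [0,0,0],"angular": [0,0,0],"fingers": 94},
    {"delta_pos": [0,0,0],"angular": [0,0,0],"fingers": 94},
    {"delta_pos": [0,0,0],"angular": [0,0,0],"fingers": 94},
  ],
)

```text
t: 1.87
tcp_pos: [585.9, -184.7, 229.3]
eef_rot: [-180.0, 0.0, 6.0]
force: [0.1, 0.1, 0.4]
finger_gap: 93.8
grasp_force: 0.0
```

```bash
python3 - <<'E'
from cell import robot
from h import *
from scipy.spatial.transform import Rotation as R
s=robot.read_state();print(s["tcp_pos"],s["eef_rot"],s["joints"],s["force"])
c=robot.capture("wrist");print(np.round(c["tool_from_camera"],3).tolist(),c["fx"],c["cx"],c["cy"])
cv2.imwrite("pics/w1.png",cv2.resize(c["img"][:,:,::-1],(768,576),interpolation=cv2.INTER_CUBIC))
E
```

```text
[ 585.90914113 -184.71876945  229.32616102] [-1.79997316e+02  1.81718135e-02  6.02075677e+00] [  0.44913992  22.34378125  18.67829488  93.06009927  -7.66076266
  65.87523462 -63.01787278] [0.08408535 0.07977793 0.35775031]
[[0.0, 0.971, 0.24, 68.908], [1.0, -0.0, 0.0, -0.901], [0.0, 0.24, -0.971, -179.794], [0.0, 0.0, 0.0, 1.0]] 278.8852730806689 252.27369762738655 195.2218655421936
```

View pics/w1.png

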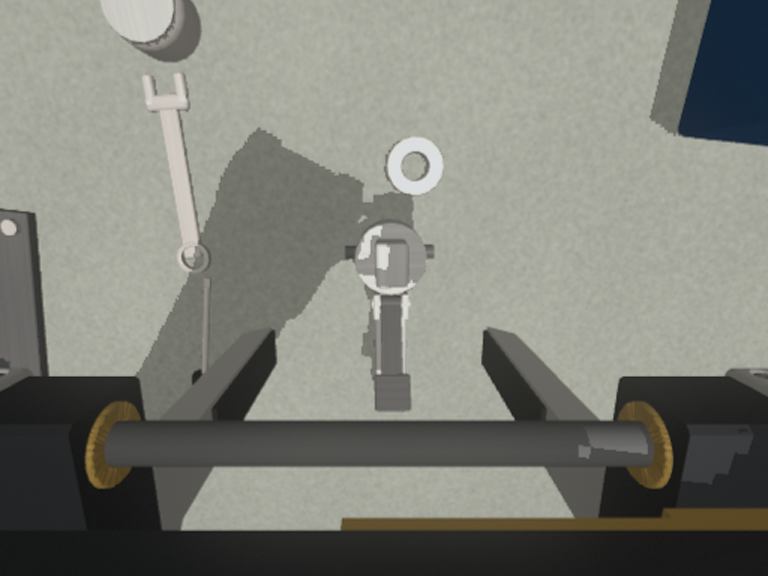

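The wrist view shows the rib at about (392,262) in view pixels (1.5x), the cup disc centred at about (391,258), the paddle at (392,392), the bearing at (414,166) and the wrench well to the left. The coupler is nearly aligned with the tool.

```bash
cat >> h.py <<'E'
from scipy.spatial.transform import Rotation as R
def wM(s,c):
    T=np.eye(4);T[:3,:3]=R.from_euler("xyz",s["eef_rot"],degrees=True).as_matrix();T[:3,3]=s["tcp_pos"]
    return T@np.array(c["tool_from_camera"])
E
python3 - <<'E'
from cell import robot
from h import *
s=robot.read_state();c=robot.capture("wrist");M=wM(s,c)
f=lambda u,v,z:plane(c,u/1.5,v/1.5,z,M)[:2].round(1)
print("rib corners",[f(*p,85).tolist() for p in[(376,240),(407,240),(376,288),(408,288)]])
print("cup",f(391,258,52),f(355,258,52),f(427,258,52),f(391,222,52),f(391,295,52))
print("paddle",f(392.5,392,96),f(375,375,96),f(410,375,96))
print("pins",f(349.5,252,6),f(429.5,252,6)," bearing",f(414,166,15))
im=c["img"][:,:,::-1]
cr=im[140:280,215:310];cv2.imwrite("pics/w1c.png",cv2.resize(cr,None,fx=4.2,fy=4.2,interpolation=cv2.INTER_CUBIC))
E
```

```text
rib corners [[616.2, -178.8], [618.7, -202.7], [578.2, -182.7], [580.9, -208.1]]
cup [ 598.3 -193.5] [ 595.  -162.6] [ 601.5 -224.3] [ 628.7 -190. ] [ 565.6 -197.1]
paddle [ 495.2 -205. ] [ 508.7 -189.2] [ 511.6 -217.4]
pins [ 592.7 -155. ] [ 600.8 -232.1]  bearing [ 677.9 -206.5]
```

View pics/w1c.png

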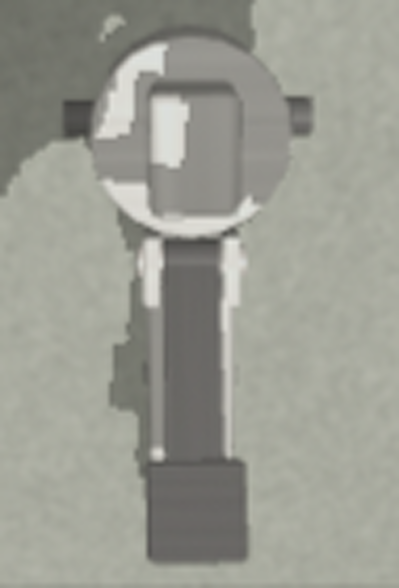

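play_rows(
  moves=[
    {"delta_pos": [0.1,0.08,0.2],"angular": [0,0,0],"fingers": 94},
    {"delta_pos": [0.1,0.08,0.4],"angular": [0,0,0],"fingers": 94},
    {"delta_pos": [0.09,0.09,0.6],"angular": [0,0,0],"fingers": 94},
    {"delta_pos": [0,0,0.7],"angular": [0,0,0],"fingers": 94},
    {"delta_pos": [0,0,0.7],"angular": [0,0,0],"fingers": 94},
    {"delta_pos": [0,0,0.6],"angular": [0,0,0],"fingers": 94},
    {"delta_pos": [0,0,0.5],"angular": [0,0,0],"fingers": 94},
    {"delta_pos": [0,0,0.3],"angular": [0,0,0],"fingers": 94},
    {"delta_pos": [0,0,0.2],"angular": [0,0,0],"fingers": 94},
    {"delta_pos": [0,0,0.05],"angular": [0,0,0],"fingers": 94},
    {"delta_pos": [0,0,0],"angular": [0,0,0],"fingers": 60},
    {"delta_pos": [0,0,0],"angular": [0,0,0],"fingers": 50},
  ],
)

```text
t: 2.97
tcp_pos: [599.1, -193.9, 60.4]
eef_rot: [180.0, -0.1, 5.8]
force: [0.3, 0.6, -0.0]
finger_gap: 83.9
grasp_force: 0.0
```

play_rows(
  moves=[
    {"delta_pos": [0,0,0],"angular": [0,0,0],"fingers": 40},
    {"delta_pos": [0,0,0],"angular": [0,0,0],"fingers": 34},
    {"delta_pos": [0,0,0],"angular": [0,0,0],"fingers": 15},
    {"delta_pos": [0,0,0],"angular": [0,0,0],"fingers": 15},
    {"delta_pos": [0,0,0],"angular": [0,0,0],"fingers": 15},
    {"delta_pos": [0,0,0],"angular": [0,0,0],"fingers": 15},
    {"delta_pos": [0,0,0],"angular": [0,0,0],"fingers": 15},
    {"delta_pos": [0,0,0],"angular": [0,0,0],"fingers": 15},
  ],
)

```text
t: 3.63
tcp_pos: [598.5, -193.6, 59.4]
eef_rot: [180.0, 0.0, 5.8]
force: [-0.2, -0.2, 0.3]
finger_gap: 30.8
grasp_force: 0.0
```

play_rows(
  moves=[
    {"delta_pos": [0,0,0],"angular": [0,0,0],"fingers": 10},
    {"delta_pos": [0,0,0],"angular": [0,0,0],"fingers": 10},
    {"delta_pos": [0,0,0],"angular": [0,0,0],"fingers": 10},
    {"delta_pos": [0,0,0],"angular": [0,0,0],"fingers": 10},
    {"delta_pos": [0,0,0],"angular": [0,0,0],"fingers": 10},
    {"delta_pos": [0,0,0],"angular": [0,0,0],"fingers": 10},
  ],
)

```text
t: 4.13
tcp_pos: [598.5, -193.7, 59.4]
eef_rot: [180.0, 0.0, 5.8]
force: [0.2, 0.4, -0.2]
finger_gap: 25.9
grasp_force: 29.9
```

play_rows(
  moves=[
    {"delta_pos": [0,0,-0.05],"angular": [0,0,0],"fingers": 10},
    {"delta_pos": [0,0,-0.15],"angular": [0,0,0],"fingers": 10},
    {"delta_pos": [0,0,-0.4],"angular": [0,0,0],"fingers": 10},
    {"delta_pos": [0,0,-0.7],"angular": [0,0,0],"fingers": 10},
    {"delta_pos": [0,0,-0.8],"angular": [0,0,0],"fingers": 10},
    {"delta_pos": [0,0,-0.8],"angular": [0,0,0],"fingers": 10},
    {"delta_pos": [0,0,-0.8],"angular": [0,0,0],"fingers": 10},
    {"delta_pos": [0,0,-0.6],"angular": [0,0,0],"fingers": 10},
    {"delta_pos": [0,0,-0.3],"angular": [0,0,0],"fingers": 10},
    {"delta_pos": [0,0,-0.1],"angular": [0,0,0],"fingers": 10},
    {"delta_pos": [0,0,0],"angular": [0,0,0.073],"fingers": 10},
    {"delta_pos": [0,0,0],"angular": [0,0,0],"fingers": 10},
  ],
)

```text
t: 5.13
tcp_pos: [597.9, -193.4, 246.0]
eef_rot: [-180.0, 0.1, -1.1]
force: [-0.0, -0.0, -7.2]
finger_gap: 25.5
grasp_force: 29.9
```

play_rows(
  moves=[
    {"delta_pos": [-0.1,-0.3,0],"angular": [0,0,0],"fingers": 10},
    {"delta_pos": [-0.2,-0.5,0],"angular": [0,0,0],"fingers": 10},
    {"delta_pos": [-0.3,-0.7,0],"angular": [0,0,0],"fingers": 10},
    {"delta_pos": [-0.3,-0.8,0],"angular": [0,0,0],"fingers": 10},
    {"delta_pos": [-0.3,-0.8,0],"angular": [0,0,0],"fingers": 10},
    {"delta_pos": [-0.3,-0.8,0],"angular": [0,0,0],"fingers": 10},
    {"delta_pos": [-0.3,-0.8,0],"angular": [0,0,0],"fingers": 10},
    {"delta_pos": [-0.3,-0.8,0],"angular": [0,0,0],"fingers": 10},
    {"delta_pos": [-0.3,-0.8,0],"angular": [0,0,0],"fingers": 10},
    {"delta_pos": [-0.3,-0.8,0],"angular": [0,0,0],"fingers": 10},
    {"delta_pos": [-0.3,-0.8,0],"angular": [0,0,0],"fingers": 10},
    {"delta_pos": [-0.3,-0.8,0],"angular": [0,0,0],"fingers": 10},
  ],
)

```text
t: 6.13
tcp_pos: [469.7, 157.8, 246.5]
eef_rot: [180.0, 0.1, -0.6]
force: [0.9, -0.2, -7.3]
finger_gap: 25.9
grasp_force: 30.0
```

play_rows(
  moves=[
    {"delta_pos": [-0.2,-0.7,0],"angular": [0,0,0],"fingers": 10},
    {"delta_pos": [-0.1,-0.4,0],"angular": [0,0,0],"fingers": 10},
    {"delta_pos": [0,-0.18,0],"angular": [0,0,0],"fingers": 10},
    {"delta_pos": [0,0,0],"angular": [0,0,0],"fingers": 10},
    {"delta_pos": [0,0,0],"angular": [0,0,0],"fingers": 10},
    {"delta_pos": [0,0,0],"angular": [0,0,0],"fingers": 10},
  ],
)

```text
t: 6.63
tcp_pos: [460.3, 206.2, 247.0]
eef_rot: [180.0, 0.0, -0.8]
force: [0.4, -0.8, -6.1]
finger_gap: 25.6
grasp_force: 30.0
```

```bash
python3 - <<'E'
from cell import robot
from h import *
s=robot.read_state();print(s)
c=robot.capture("wrist")
np.savez("pics/w2.npz",M=wM(s,c))
w=c["img"][:,:,::-1];cv2.imwrite("pics/w2raw.png",w)
for n in["scene","side"]: cv2.imwrite(f"pics/{n}2.png",robot.capture(n)["img"][:,:,::-1])
cv2.imwrite("pics/w2.png",cv2.resize(w[:260,60:460],(800,520),interpolation=cv2.INTER_CUBIC))
E
```

```text
{'t': 6.6333, 'joints': array([ -33.29844708,    9.15153243,    6.32741826,  106.65537915,
         -1.08362305,   64.30065362, -117.42407056]), 'joint_vel': array([ 0.20147152, -0.19055422, -0.0097623 , -0.20310514, -0.22761312,
        0.02483253, -0.4853813 ]), 'effort': array([-1.22559551e+00, -6.20353818e+01,  4.09093481e-01, -4.58268893e+01,
       -8.98140273e-02,  4.36677283e-02,  3.13701597e-02]), 'tcp_pos': array([460.33741075, 206.19420824, 247.02284021]), 'eef_rot': array([ 1.79952507e+02,  3.00073381e-02, -8.43954336e-01]), 'force': array([ 0.41028972, -0.82559952, -6.08332744]), 'wrist_torque': array([ 0.055744  , -0.07479471,  0.02854439]), 'grasp_force': 29.96289610862732, 'finger_gap': 25.64330212050564}
```

View pics/w2.png

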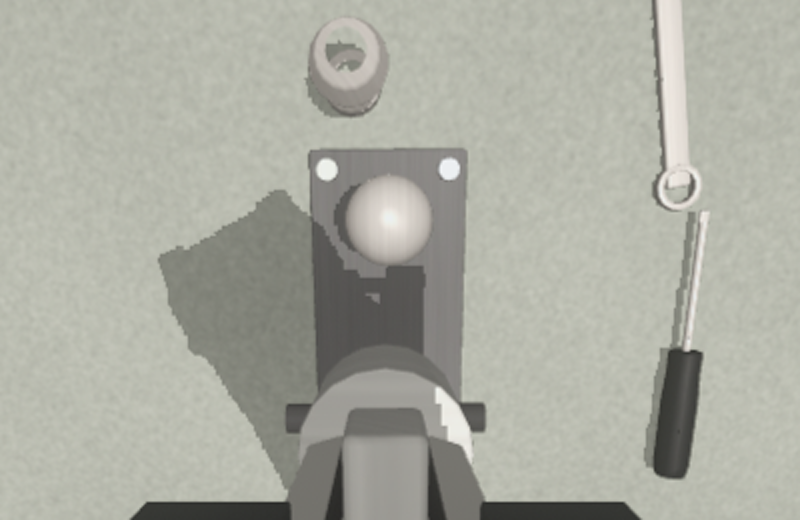

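The wrist view shows the ball at (389,220) in crop pixels (2x, offset 60,0), the front bolts at (327,169) and (449,169), the rib's front top edge at row 436 and the cup's top front edge at row 370.

```bash
python3 - <<'E'
from cell import robot
from h import *
s=robot.read_state();c=robot.capture("wrist");M=np.load("pics/w2.npz")["M"]
f=lambda u,v,z:plane(c,u/2+60,v/2,z,M)[:2].round(1)
z=209.6
print("ball",f(389,220.5,95),"width",f(346,220.5,95),f(432,220.5,95))
b=[f(327,169,14),f(449,168.5,14)];print("bolts",b)
print("ribtop front -> origin x+18",f(344,436,z+63),f(428,436,z+63)); print("ribbase",f(350,408,z+30),f(424,408,z+30))
print("cup front +31.5",f(386,370,z+30)); print("rim front",f(386,346,z-22))
print("pins",f(287,417,z-16),f(485,417,z-16))
# plate side edges
for p in [(310,152),(317,390),(467,150),(461,390)]: print("plate",p,f(*p,12))
a=cv2.imread("pics/side2.png");b=cv2.imread("pics/scene2.png")
cr=lambda i,x,y:cv2.resize(i[y:y+150,x:x+130],None,fx=3,fy=3,interpolation=cv2.INTER_CUBIC)
from h import project
S=robot.capture("side");C=robot.capture("scene")
ps=project(S,(440,206,200));pc=project(C,(440,206,200));print(ps,pc)
x1,y1=int(ps[0])-50,max(0,int(ps[1])-75);x2,y2=int(pc[0])-65,max(0,int(pc[1])-75);print(x1,y1,x2,y2)
cv2.imwrite("pics/m2.png",np.hstack([cr(a,x1,y1),cr(b,x2,y2)]))
E
```

```text
ball [546.6 203.2] width [547.  227.7] [546.3 178.7]
bolts [array([585.7, 245. ]), array([584.8, 160.4])]
ribtop front -> origin x+18 [477.5 218.6] [477.2 194.2]
ribbase [476.7 218.8] [476.3 193. ]
cup front +31.5 [490.  206.1]
rim front [489.7 205.9]
pins [460.1 249.5] [458.8 163.2]
plate (310, 152) [597.2 256.6]
plate (317, 390) [427.4 259.1]
plate (467, 150) [597.  147.8]
plate (461, 390) [425.8 148.8]
(np.float64(153.48010794269035), np.float64(119.14288816584865)) (np.float64(266.9636038073645), np.float64(91.23127057053149))
103 44 201 16
```

View pics/m2.png

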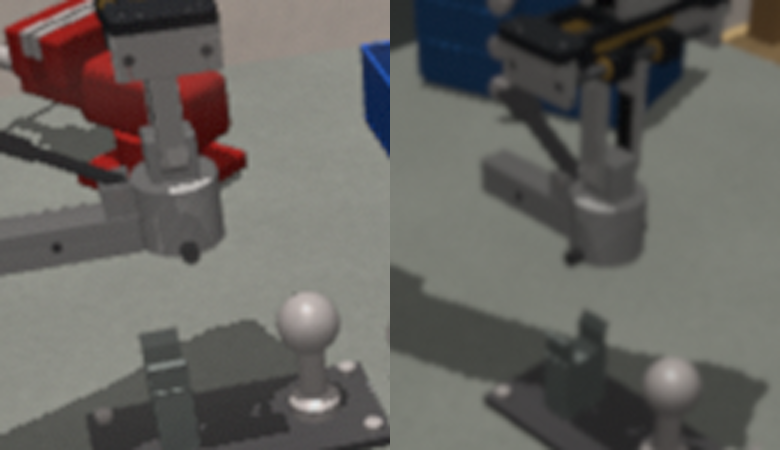

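The wrist data puts the coupler's origin about 1.5 mm behind the TCP in x and on it in y. The side crop shows the cup and shank hanging roughly level, with the shank's lower edge running from (145,245) to (0,275). I'll check the pitch from it.

```bash
python3 - <<'E'
from cell import robot
from h import *
S=robot.capture("side");C=robot.capture("scene")
def py(c,u,v,y,a=-0.8):
    o,d=ray(c,u,v); n=np.array([np.sin(np.radians(.8)),np.cos(np.radians(.8)),0])
    return o+d*((np.array([459,y,0])-o)@n)/(d@n)
f=lambda x,y:(103+x/3,44+y/3)
for q in [(140,246),(4,274)]: print("bottom",py(S,*f(*q),191).round(1))
for q in [(100,208),(4,219)]: print("top",py(S,*f(*q),191).round(1))
g=lambda x,y:(201+(x-390)/3,16+y/3)
print("ball side/scene",tri(ray(S,*f(308,321)),ray(C,*g(672,384))))
# cup rim lowest silhouette & sides
print("cup centre rim", tri(ray(S,*f(180,230)),ray(C,*g(607,242))))
a=cv2.imread("pics/side2.png")[:,:,::-1]
E
```

```text
bottom [428.4 191.4 193.1]
bottom [331.6 192.8 188.6]
top [405.4 191.7 227.9]
top [340.1 192.7 231. ]
ball side/scene (array([548.1511319 , 202.70992263,  97.1372727 ]), [1.2575161160326809, 1.257516116032646])
cup centre rim (array([460.04608082, 208.53846601, 191.74131341]), [0.6587374568660966, 0.6587374568660833])
```

```bash
python3 - <<'E'
from cell import robot
from h import *
S=robot.capture("side")
a=cv2.imread("pics/side2.png");g=cv2.cvtColor(a,cv2.COLOR_BGR2GRAY).astype(float)
# edge rows between v=110..140 for columns in shank: strongest dark->bright transition
def py(u,v,y):
    o,d=ray(S,u,v); n=np.array([np.sin(np.radians(.8)),np.cos(np.radians(.8)),0])
    return o+d*((np.array([459,y,0])-o)@n)/(d@n)
pts=[]
for u in range(96,146,3):
    pred=44+(246+(140-(u-103)*3)*28/136)/3
    v=np.arange(int(pred)-6,int(pred)+7);d=g[v+1,u]-g[v-1,u];k=np.argmax(d)
    pts.append((u,v[k],round(d[k]),*py(u,v[k]+0.0,191).round(1)))
for p in pts: print(*[str(x) for x in p])
P=np.array([[p[3],p[5]] for p in pts]);
from scipy.stats import theilslopes
r=theilslopes(P[:,1],P[:,0]);print("pitch deg",np.degrees(np.arctan(r[0])),r[2:],"z at origin",r[1]+r[0]*459)
cv2.imwrite("pics/z.png",cv2.resize(a[90:160,75:185],None,fx=7,fy=7,interpolation=cv2.INTER_CUBIC))
E
```

```text
96 131 8 317.2 193.0 202.0
99 136 43 320.6 192.9 189.2
102 136 46 326.6 192.8 188.0
105 135 52 333.1 192.8 189.2
108 135 52 339.1 192.7 188.0
111 134 54 345.6 192.6 189.2
114 134 51 351.6 192.5 188.0
117 133 50 358.1 192.4 189.2
120 133 49 364.2 192.3 188.0
123 132 50 370.8 192.2 189.2
126 132 43 376.9 192.1 188.1
129 131 53 383.5 192.1 189.3
132 131 43 389.7 192.0 188.1
135 130 53 396.3 191.9 189.3
138 130 45 402.5 191.8 188.1
141 129 56 409.1 191.7 189.3
144 129 44 415.4 191.6 188.1
pitch deg 0.0 (np.float64(-0.019332161687170384), np.float64(0.001964636542239575)) z at origin 189.2
```

View pics/z.png

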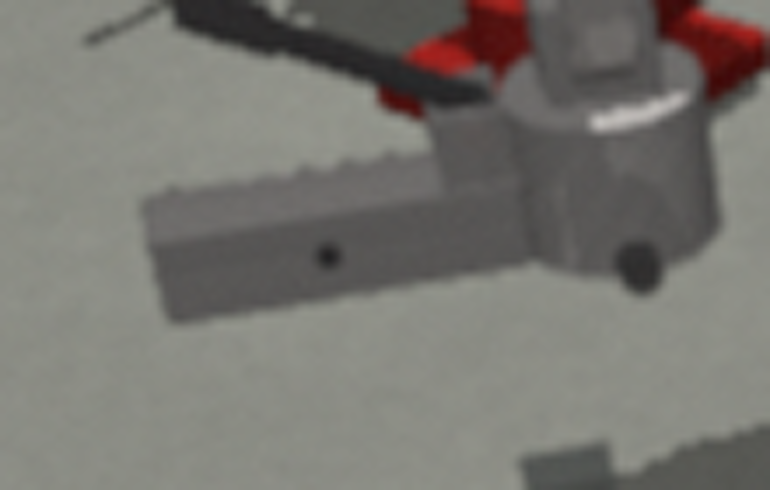

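The pitch is level (0.0°) and the shank end confirms an origin at x≈458.6. I need to go about +88.7 mm in tool x and +1.7 mm in tool y, then down.

play_rows(
  moves=[
    {"delta_pos": [0.2,0.04,0],"angular": [0,0,0],"fingers": 10},
    {"delta_pos": [0.4,0,0],"angular": [0,0,0],"fingers": 10},
    {"delta_pos": [0.5,0,0],"angular": [0,0,0],"fingers": 10},
    {"delta_pos": [0.5,0,0],"angular": [0,0,0],"fingers": 10},
    {"delta_pos": [0.4,0,0],"angular": [0,0,0],"fingers": 10},
    {"delta_pos": [0.22,0,0],"angular": [0,0,0],"fingers": 10},
    {"delta_pos": [0,0,0.2],"angular": [0,0,0],"fingers": 10},
    {"delta_pos": [0,0,0.4],"angular": [0,0,0],"fingers": 10},
    {"delta_pos": [0,0,0.4],"angular": [0,0,0],"fingers": 10},
    {"delta_pos": [0,0,0.3],"angular": [0,0,0],"fingers": 10},
    {"delta_pos": [0,0,0.1],"angular": [0,0,0],"fingers": 10},
    {"delta_pos": [0,0,0],"angular": [0,0,0],"fingers": 10},
  ],
)

```text
t: 8.08
tcp_pos: [548.1, 204.6, 190.4]
eef_rot: [180.0, 0.1, -0.8]
force: [-0.1, 0.1, -6.7]
finger_gap: 26.0
grasp_force: 30.0
```

```bash
python3 - <<'E'
from cell import robot
from h import *
s=robot.read_state();print(s["tcp_pos"],s["eef_rot"],s["force"],s["wrist_torque"])
a=robot.capture("side")["img"][110:200,115:235,::-1];b=robot.capture("scene")["img"][80:200,215:335,::-1]
cv2.imwrite("pics/m3.png",np.hstack([cv2.resize(a,(400,300),interpolation=2),cv2.resize(b,(400,300),interpolation=2)]))
E
```

```text
[548.13691993 204.5972366  190.42828987] [ 1.79955343e+02  9.95589890e-02 -7.94749653e-01] [-0.09857303  0.06802604 -6.66242231] [ 0.10282829 -0.04799869  0.03780777]
```

View pics/m3.png

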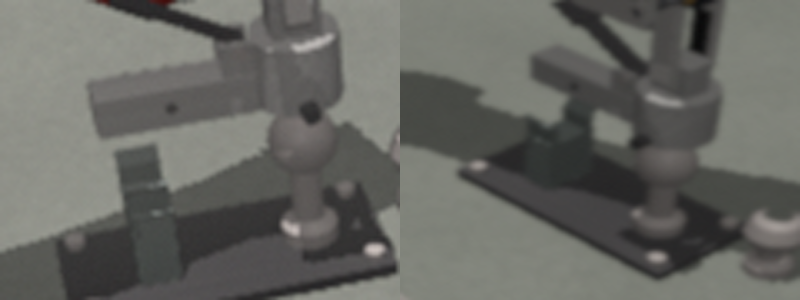

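The cup sits straight over the ball in both views, with the shank over the cradle. The TCP is about 1.5 mm off in y and 0.9 mm in x, so I'll trim that and start lowering.

play_rows(
  moves=[
    {"delta_pos": [0.022,0.038,0],"angular": [0,0,0],"fingers": 10},
    {"delta_pos": [0,0,0],"angular": [0,0,0],"fingers": 10},
    {"delta_pos": [0,0,0.1],"angular": [0,0,0],"fingers": 10},
    {"delta_pos": [0,0,0.1],"angular": [0,0,0],"fingers": 10},
    {"delta_pos": [0,0,0.05],"angular": [0,0,0],"fingers": 10},
    {"delta_pos": [0,0,0],"angular": [0,0,0],"fingers": 10},
    {"delta_pos": [0,0,0],"angular": [0,0,0],"fingers": 10},
    {"delta_pos": [0,0,0],"angular": [0,0,0],"fingers": 10},
  ],
)

```text
t: 8.85
tcp_pos: [549.8, 203.2, 181.5]
eef_rot: [180.0, 0.0, -0.8]
force: [-0.2, 0.6, -7.2]
finger_gap: 26.1
grasp_force: 30.0
```

```bash
python3 - <<'E'
from cell import robot
s=robot.read_state();print(s["tcp_pos"],s["eef_rot"],s["force"],s["wrist_torque"])
E
```

```text
[549.81620447 203.17443394 181.47205251] [ 1.79996620e+02  2.72985809e-03 -8.10773628e-01] [-0.20607143  0.61186781 -7.23869931] [ 0.0571576  -0.03142563 -0.02295349]
```

play_rows(
  moves=[
    {"delta_pos": [-0.01,0,0.05],"angular": [0,0,0],"fingers": 10},
    {"delta_pos": [0,0,0.05],"angular": [0,0,0],"fingers": 10},
    {"delta_pos": [0,0,0.05],"angular": [0,0,0],"fingers": 10},
    {"delta_pos": [0,0,0.05],"angular": [0,0,0],"fingers": 10},
    {"delta_pos": [0,0,0],"angular": [0,0,0],"fingers": 10},
  ],
)

```text
t: 9.27
tcp_pos: [549.1, 203.1, 172.9]
eef_rot: [180.0, 0.0, -0.8]
force: [-0.5, 0.9, -8.1]
finger_gap: 25.8
grasp_force: 30.0
```

play_rows(
  moves=[
    {"delta_pos": [0,0,0.05],"angular": [0,0,0],"fingers": 10},
    {"delta_pos": [0,0,0.05],"angular": [0,0,0],"fingers": 10},
    {"delta_pos": [0,0,0.05],"angular": [0,0,0],"fingers": 10},
    {"delta_pos": [0,0,0.05],"angular": [0,0,0],"fingers": 10},
    {"delta_pos": [0,0,0],"angular": [0,0,0],"fingers": 10},
  ],
)

```text
t: 9.68
tcp_pos: [549.2, 203.1, 164.9]
eef_rot: [180.0, 0.0, -0.8]
force: [0.1, -0.7, -7.3]
finger_gap: 26.0
grasp_force: 30.0
```

play_rows(
  moves=[
    {"delta_pos": [0,0,0.025],"angular": [0,0,0],"fingers": 10},
    {"delta_pos": [0,0,0.025],"angular": [0,0,0],"fingers": 10},
    {"delta_pos": [0,0,0.025],"angular": [0,0,0],"fingers": 10},
    {"delta_pos": [0,0,0.025],"angular": [0,0,0],"fingers": 10},
    {"delta_pos": [0,0,0],"angular": [0,0,0],"fingers": 10},
  ],
)

```text
t: 10.1
tcp_pos: [549.3, 203.2, 161.3]
eef_rot: [180.0, 0.0, -0.8]
force: [-0.7, -0.4, -7.6]
finger_gap: 25.9
grasp_force: 30.0
```

play_rows(
  moves=[
    {"delta_pos": [0,0,0.025],"angular": [0,0,0],"fingers": 10},
    {"delta_pos": [0,0,0.025],"angular": [0,0,0],"fingers": 10},
    {"delta_pos": [0,0,0.025],"angular": [0,0,0],"fingers": 10},
    {"delta_pos": [0,0,0],"angular": [0,0,0],"fingers": 10},
  ],
)

```text
t: 10.43
tcp_pos: [549.3, 202.9, 158.4]
eef_rot: [180.0, 0.0, -0.8]
force: [-2.5, -3.0, -2.3]
finger_gap: 25.6
grasp_force: 30.0
```

play_rows(
  moves=[
    {"delta_pos": [0,0,0.025],"angular": [0,0,0],"fingers": 10},
    {"delta_pos": [0,0,0.025],"angular": [0,0,0],"fingers": 10},
    {"delta_pos": [0,0,0.025],"angular": [0,0,0],"fingers": 10},
    {"delta_pos": [0,0,0],"angular": [0,0,0],"fingers": 10},
  ],
)

```text
t: 10.77
tcp_pos: [549.9, 203.2, 156.2]
eef_rot: [-180.0, -0.1, -0.8]
force: [-2.5, -3.8, 3.6]
finger_gap: 25.5
grasp_force: 30.0
```

play_rows(
  moves=[
    {"delta_pos": [-0.012,0.012,0],"angular": [0,0,0],"fingers": 10},
    {"delta_pos": [0,0,0],"angular": [0,0,0],"fingers": 10},
    {"delta_pos": [0,0,0.02],"angular": [0,0,0],"fingers": 10},
    {"delta_pos": [0,0,0],"angular": [0,0,0],"fingers": 10},
  ],
)

```text
t: 11.1
tcp_pos: [549.4, 203.0, 155.1]
eef_rot: [-180.0, -0.1, -0.8]
force: [0.1, 0.5, 2.7]
finger_gap: 25.8
grasp_force: 30.0
```

```bash
python3 - <<'E'
from cell import robot
s=robot.read_state();print(s["tcp_pos"],s["eef_rot"],s["force"],s["wrist_torque"])
E
```

```text
[549.35607242 203.02198278 155.09919002] [-1.79964149e+02 -6.45932421e-02 -8.01117038e-01] [0.13777849 0.45808817 2.70221984] [-0.08798566 -0.05268269 -0.00799749]
```

play_rows(
  moves=[
    {"delta_pos": [0,0,0.02],"angular": [0,0,0],"fingers": 10},
    {"delta_pos": [0,0,0.02],"angular": [0,0,0],"fingers": 10},
    {"delta_pos": [0,0,0.02],"angular": [0,0,0],"fingers": 10},
    {"delta_pos": [0,0,0],"angular": [0,0,0],"fingers": 10},
  ],
)

```text
t: 11.43
tcp_pos: [549.1, 202.9, 152.3]
eef_rot: [-180.0, -0.0, -0.8]
force: [1.1, 0.8, -1.4]
finger_gap: 26.2
grasp_force: 30.0
```

play_rows(
  moves=[
    {"delta_pos": [0,0,0.02],"angular": [0,0,0],"fingers": 10},
    {"delta_pos": [0,0,0.02],"angular": [0,0,0],"fingers": 10},
    {"delta_pos": [0,0,0.02],"angular": [0,0,0],"fingers": 10},
    {"delta_pos": [0,0,0],"angular": [0,0,0],"fingers": 10},
  ],
)

```text
t: 11.77
tcp_pos: [548.9, 202.7, 149.6]
eef_rot: [180.0, -0.0, -0.8]
force: [2.8, 0.4, -3.0]
finger_gap: 25.5
grasp_force: 30.0
```

play_rows(
  moves=[
    {"delta_pos": [0.008,0,0.02],"angular": [0,0,0],"fingers": 10},
    {"delta_pos": [0,0,0.02],"angular": [0,0,0],"fingers": 10},
    {"delta_pos": [0,0,0.02],"angular": [0,0,0],"fingers": 10},
    {"delta_pos": [0,0,0.02],"angular": [0,0,0],"fingers": 10},
    {"delta_pos": [0,0,0],"angular": [0,0,0],"fingers": 10},
  ],
)

```text
t: 12.18
tcp_pos: [548.9, 202.6, 146.0]
eef_rot: [180.0, 0.0, -0.8]
force: [2.4, 0.9, -9.2]
finger_gap: 25.6
grasp_force: 30.0
```

play_rows(
  moves=[
    {"delta_pos": [0,0,0.02],"angular": [0,0,0],"fingers": 10},
    {"delta_pos": [0,0,0.02],"angular": [0,0,0],"fingers": 10},
    {"delta_pos": [0,0,0.02],"angular": [0,0,0],"fingers": 10},
    {"delta_pos": [0,0,0.02],"angular": [0,0,0],"fingers": 10},
    {"delta_pos": [0,0,0],"angular": [0,0,0],"fingers": 10},
  ],
)

```text
t: 12.6
tcp_pos: [549.0, 202.6, 143.0]
eef_rot: [180.0, 0.0, -0.8]
force: [1.2, 1.0, -9.6]
finger_gap: 25.8
grasp_force: 30.0
```

play_rows(
  moves=[
    {"delta_pos": [0,0,0.025],"angular": [0,0,0],"fingers": 10},
    {"delta_pos": [0,0,0.025],"angular": [0,0,0],"fingers": 10},
    {"delta_pos": [0,0,0.025],"angular": [0,0,0],"fingers": 10},
    {"delta_pos": [0,0,0.025],"angular": [0,0,0],"fingers": 10},
    {"delta_pos": [0,0,0.025],"angular": [0,0,0],"fingers": 10},
    {"delta_pos": [0,0,0],"angular": [0,0,0],"fingers": 10},
  ],
)

```text
t: 13.1
tcp_pos: [548.9, 202.7, 137.9]
eef_rot: [180.0, 0.0, -0.8]
force: [0.6, 1.8, -10.1]
finger_gap: 25.7
grasp_force: 30.0
```

play_rows(
  moves=[
    {"delta_pos": [0,0,0.015],"angular": [0,0,0],"fingers": 10},
    {"delta_pos": [0,0,0.015],"angular": [0,0,0],"fingers": 10},
    {"delta_pos": [0,0,0],"angular": [0,0,0],"fingers": 10},
  ],
)

```text
t: 13.35
tcp_pos: [549.1, 202.6, 137.0]
eef_rot: [180.0, 0.0, -0.8]
force: [-0.2, 0.5, -7.6]
finger_gap: 25.8
grasp_force: 30.0
```

play_rows(
  moves=[
    {"delta_pos": [0,0,0.015],"angular": [0,0,0],"fingers": 10},
    {"delta_pos": [0,0,0.015],"angular": [0,0,0],"fingers": 10},
    {"delta_pos": [0,0,0],"angular": [0,0,0],"fingers": 10},
  ],
)

```text
t: 13.6
tcp_pos: [549.1, 202.6, 135.9]
eef_rot: [180.0, 0.0, -0.8]
force: [-1.0, 0.6, -7.4]
finger_gap: 25.9
grasp_force: 30.0
```

play_rows(
  moves=[
    {"delta_pos": [0,0,0.015],"angular": [0,0,0],"fingers": 10},
    {"delta_pos": [0,0,0.015],"angular": [0,0,0],"fingers": 10},
    {"delta_pos": [0,0,0],"angular": [0,0,0],"fingers": 10},
  ],
)

```text
t: 13.85
tcp_pos: [549.1, 202.7, 134.7]
eef_rot: [180.0, 0.0, -0.8]
force: [-1.2, 0.4, -8.2]
finger_gap: 25.8
grasp_force: 30.0
```

play_rows(
  moves=[
    {"delta_pos": [0,0,0.012],"angular": [0,0,0],"fingers": 10},
    {"delta_pos": [0,0,0],"angular": [0,0,0],"fingers": 10},
  ],
)

```text
t: 14.02
tcp_pos: [549.1, 202.7, 134.2]
eef_rot: [180.0, 0.0, -0.8]
force: [-2.5, 1.1, -7.9]
finger_gap: 25.3
grasp_force: 30.0
```

play_rows(
  moves=[
    {"delta_pos": [0,0,0.01],"angular": [0,0,0],"fingers": 10},
    {"delta_pos": [0,0,0],"angular": [0,0,0],"fingers": 10},
  ],
)

```text
t: 14.18
tcp_pos: [549.2, 202.7, 133.9]
eef_rot: [180.0, 0.0, -0.8]
force: [-2.4, 0.5, -5.9]
finger_gap: 25.4
grasp_force: 30.0
```

play_rows(
  moves=[
    {"delta_pos": [-0.008,0,0.008],"angular": [0,0,0],"fingers": 10},
    {"delta_pos": [0,0,0],"angular": [0,0,0],"fingers": 10},
  ],
)

```text
t: 14.35
tcp_pos: [549.0, 202.7, 133.6]
eef_rot: [180.0, -0.0, -0.8]
force: [0.4, 0.6, -7.6]
finger_gap: 25.8
grasp_force: 30.0
```

play_rows(
  moves=[
    {"delta_pos": [0,0,0.008],"angular": [0,0,0],"fingers": 10},
    {"delta_pos": [0,0,0],"angular": [0,0,0],"fingers": 10},
  ],
)

```text
t: 14.52
tcp_pos: [549.0, 202.7, 133.3]
eef_rot: [180.0, -0.0, -0.8]
force: [0.2, 0.1, -7.5]
finger_gap: 25.3
grasp_force: 30.0
```

play_rows(
  moves=[
    {"delta_pos": [0,0,0.008],"angular": [0,0,0],"fingers": 10},
    {"delta_pos": [0,0,0],"angular": [0,0,0],"fingers": 10},
  ],
)

```text
t: 14.68
tcp_pos: [549.0, 202.7, 133.0]
eef_rot: [180.0, -0.0, -0.8]
force: [-0.6, -0.6, -6.8]
finger_gap: 25.3
grasp_force: 30.0
```

play_rows(
  moves=[
    {"delta_pos": [0,0,0.008],"angular": [0,0,0],"fingers": 10},
    {"delta_pos": [0,0,0],"angular": [0,0,0],"fingers": 10},
  ],
)

```text
t: 14.85
tcp_pos: [549.0, 202.7, 132.9]
eef_rot: [-180.0, -0.0, -0.8]
force: [-0.9, -1.2, -3.5]
finger_gap: 25.7
grasp_force: 30.0
```

play_rows(
  moves=[
    {"delta_pos": [0,0,0.008],"angular": [0,0,0],"fingers": 10},
    {"delta_pos": [0,0,0],"angular": [0,0,0],"fingers": 10},
  ],
)

```text
t: 15.02
tcp_pos: [549.1, 202.7, 132.7]
eef_rot: [-180.0, -0.0, -0.8]
force: [-2.9, -1.9, 2.2]
finger_gap: 26.2
grasp_force: 30.0
```

play_rows(
  moves=[
    {"delta_pos": [0,0,0.008],"angular": [0,0,0],"fingers": 10},
    {"delta_pos": [0,0,0],"angular": [0,0,0],"fingers": 10},
  ],
)

```text
t: 15.18
tcp_pos: [549.1, 202.7, 132.7]
eef_rot: [-180.0, -0.0, -0.8]
force: [-3.4, -2.5, 7.3]
finger_gap: 25.5
grasp_force: 30.0
```

play_rows(
  moves=[
    {"delta_pos": [-0.004,0.003,0.008],"angular": [0,0,0],"fingers": 10},
    {"delta_pos": [0,0,0],"angular": [0,0,0],"fingers": 10},
  ],
)

```text
t: 15.35
tcp_pos: [549.1, 202.7, 132.6]
eef_rot: [-180.0, -0.1, -0.8]
force: [-3.0, -1.3, 10.0]
finger_gap: 25.9
grasp_force: 30.0
```

play_rows(
  moves=[
    {"delta_pos": [0,0,0.006],"angular": [0,0,0],"fingers": 10},
    {"delta_pos": [0,0,0],"angular": [0,0,0],"fingers": 10},
    {"delta_pos": [0,0,0],"angular": [0,0,0],"fingers": 10},
  ],
)

```text
t: 15.6
tcp_pos: [549.2, 202.7, 132.6]
eef_rot: [-180.0, -0.1, -0.8]
force: [-5.5, -2.6, 14.3]
finger_gap: 25.7
grasp_force: 30.0
```

play_rows(
  moves=[
    {"delta_pos": [-0.004,0.002,0.004],"angular": [0,0,0],"fingers": 10},
    {"delta_pos": [0,0,0],"angular": [0,0,0],"fingers": 10},
    {"delta_pos": [0,0,0],"angular": [0,0,0],"fingers": 10},
    {"delta_pos": [0,0,0],"angular": [0,0,0],"fingers": 10},
    {"delta_pos": [0,0,0],"angular": [0,0,0],"fingers": 10},
    {"delta_pos": [0,0,0],"angular": [0,0,0],"fingers": 10},
  ],
)

```text
t: 16.1
tcp_pos: [549.1, 202.7, 132.5]
eef_rot: [-180.0, -0.1, -0.8]
force: [-4.7, -1.8, 15.4]
finger_gap: 25.6
grasp_force: 30.0
```

play_rows(
  moves=[
    {"delta_pos": [0,0,0],"angular": [0,0,0],"fingers": 10},
    {"delta_pos": [0,0,0],"angular": [0,0,0],"fingers": 10},
    {"delta_pos": [0,0,0],"angular": [0,0,0],"fingers": 10},
    {"delta_pos": [0,0,0],"angular": [0,0,0],"fingers": 10},
  ],
)

```text
t: 16.43
tcp_pos: [549.1, 202.7, 132.5]
eef_rot: [-180.0, -0.1, -0.8]
force: [-5.8, -1.8, 15.4]
finger_gap: 25.6
grasp_force: 30.0
```

```bash
python3 - <<'E'
from cell import robot
from h import *
s=robot.read_state();print(s["tcp_pos"],s["eef_rot"],s["force"],s["wrist_torque"])
a=robot.capture("side")["img"][100:210,105:245,::-1];b=robot.capture("scene")["img"][80:200,215:335,::-1]
cv2.imwrite("pics/m4.png",np.hstack([cv2.resize(a,(400,314),interpolation=2),cv2.resize(b,(400,314),interpolation=2)]))
E
```

```text
[549.12424786 202.73014832 132.53458131] [-1.79957845e+02 -7.88315806e-02 -8.12797160e-01] [-5.79492623 -1.83217379 15.39481896] [-0.46131937  1.29979669 -0.01353843]
```

View pics/m4.png

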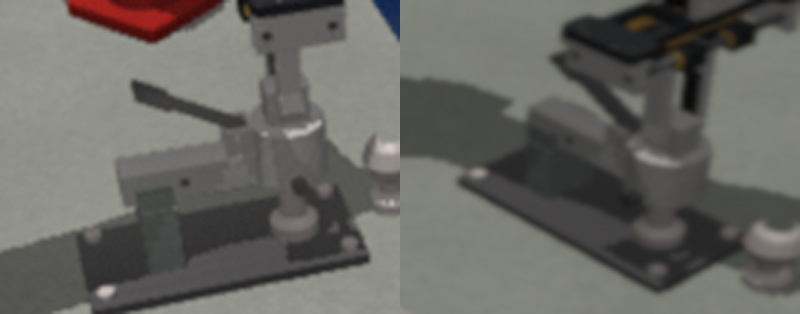

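The shank lies in the cradle, the cup is over the ball with the rim down, and the lever is still up. It is bedded with about 15.4 N from the tool plus about 7 N of weight on the stand. Now I'll relieve the push, open and rise.

play_rows(
  moves=[
    {"delta_pos": [0,0,-0.008],"angular": [0,0,0],"fingers": 10},
    {"delta_pos": [0.004,0,-0.008],"angular": [0,0,0],"fingers": 10},
    {"delta_pos": [0,0,-0.006],"angular": [0,0,0],"fingers": 10},
    {"delta_pos": [0,0,0],"angular": [0,0,0],"fingers": 10},
    {"delta_pos": [0,0,0],"angular": [0,0,0],"fingers": 30},
    {"delta_pos": [0,0,0],"angular": [0,0,0],"fingers": 40},
    {"delta_pos": [0,0,0],"angular": [0,0,0],"fingers": 60},
    {"delta_pos": [0,0,0],"angular": [0,0,0],"fingers": 60},
    {"delta_pos": [0,0,0],"angular": [0,0,0],"fingers": 60},
    {"delta_pos": [0,0,0],"angular": [0,0,0],"fingers": 60},
    {"delta_pos": [0,0,0],"angular": [0,0,0],"fingers": 60},
  ],
)

```text
t: 17.45
tcp_pos: [548.7, 202.5, 132.1]
eef_rot: [180.0, 0.0, -0.8]
force: [-0.7, 0.5, 0.3]
finger_gap: 59.5
grasp_force: 0.0
```

play_rows(
  moves=[
    {"delta_pos": [0,0,-0.1],"angular": [0,0,0],"fingers": 60},
    {"delta_pos": [0,0,-0.3],"angular": [0,0,0],"fingers": 60},
    {"delta_pos": [0,0,-0.5],"angular": [0,0,0],"fingers": 60},
    {"delta_pos": [0,0,-0.5],"angular": [0,0,0],"fingers": 60},
    {"delta_pos": [0,0,-0.4],"angular": [0,0,0],"fingers": 60},
    {"delta_pos": [0,0,-0.2],"angular": [0,0,0],"fingers": 0},
    {"delta_pos": [0,0,0],"angular": [0,0,0],"fingers": 0},
    {"delta_pos": [0,0,0],"angular": [0,0,0],"fingers": 0},
  ],
)

```text
t: 18.12
tcp_pos: [548.7, 202.5, 212.3]
eef_rot: [-180.0, -0.0, -0.8]
force: [0.5, -0.4, -0.1]
finger_gap: 43.6
grasp_force: 0.0
```

```bash
python3 - <<'E'
from cell import robot
from h import *
s=robot.read_state();print(s["tcp_pos"],s["eef_rot"],s["force"],s["finger_gap"])
S=robot.capture("side");a=S["img"][:,:,::-1]
g=cv2.cvtColor(np.ascontiguousarray(a),cv2.COLOR_BGR2GRAY).astype(float)
# predicted paddle px vs dark mask there
for phi in (.6,.48):
    x=-40-78*np.cos(phi)+7.5*np.sin(phi);z=95+26+78*np.sin(phi)+7.5*np.cos(phi)
    print(phi,x,z,np.round(project(S,(547.5+x,202.7-x*.014,z)),1))
u,v=map(int,project(S,(445,204,168)))
m=(g<75).astype(np.uint8);m[:v-22]=0;m[v+25:]=0;m[:,:u-25]=0;m[:,u+20:]=0
print((m[v-14:v+14:1,u-24:u+20:2]),u,v)
E
```

```text
[548.70495062 202.51054537 212.26944228] [-1.79989757e+02 -1.71259275e-02 -8.08200437e-01] [ 0.52372138 -0.40039857 -0.14757458] 43.55942165531466
0.6 -100.14135941249215 171.23213003663534 [158.8 130.4]
0.48 -105.72226016022304 163.6712376130803 [156.7 133.8]
[[0 0 0 0 0 0 0 0 0 0 0 0 0 0 0 0 0 0 0 0 0 0]
 [0 0 0 0 0 0 0 0 0 0 0 0 0 0 0 0 0 0 0 0 0 0]
 [0 0 0 0 0 0 0 0 0 0 0 0 0 0 0 0 0 0 0 0 0 0]
 [0 0 0 0 0 0 0 0 0 0 0 0 0 0 0 0 0 0 0 0 0 0]
 [0 0 0 0 0 0 0 0 0 0 0 0 0 0 0 0 0 0 0 0 0 0]
 [0 0 0 0 0 0 0 0 0 0 0 0 0 0 0 0 0 0 0 0 0 0]
 [0 0 0 0 0 0 0 0 0 0 0 0 0 0 0 0 0 0 0 0 0 0]
 [0 0 0 0 0 0 0 0 0 0 0 0 0 0 0 0 0 0 0 0 0 0]
 [0 0 0 0 0 0 0 0 0 0 0 0 0 0 0 0 0 0 0 0 0 0]
 [0 0 0 0 0 0 0 0 0 0 0 0 0 0 0 0 0 0 0 0 0 0]
 [0 0 0 0 0 0 0 0 0 0 0 0 0 0 0 0 0 0 0 0 0 0]
 [0 0 0 0 0 0 0 0 0 0 0 0 0 0 0 0 0 0 0 0 0 0]
 [0 0 0 0 0 0 0 0 0 1 0 0 0 0 0 0 0 0 0 0 0 0]
 [0 0 0 0 0 0 0 0 0 1 1 1 0 0 0 0 0 0 0 0 0 0]
 [0 0 0 0 0 0 0 0 0 1 1 1 1 1 0 0 0 0 0 0 0 0]
 [0 0 0 0 0 0 0 0 0 0 1 1 1 1 1 0 0 0 0 0 0 0]
 [0 0 0 0 0 0 0 0 0 0 1 1 1 1 1 0 0 0 0 0 0 0]
 [0 0 0 0 0 0 0 0 0 0 1 1 1 1 1 1 0 0 0 0 0 0]
 [0 0 0 0 0 0 0 0 0 0 1 1 1 1 1 1 1 1 0 0 0 0]
 [0 0 0 0 0 0 0 0 0 0 0 1 1 1 1 1 1 1 1 0 0 0]
 [0 0 0 0 0 0 0 0 0 0 0 0 0 1 1 1 1 1 1 1 1 0]
 [0 0 0 0 0 0 0 0 0 0 0 0 0 0 0 1 1 1 1 1 1 1]
 [0 0 0 0 0 0 0 0 0 0 0 0 0 0 0 0 0 0 1 1 1 1]
 [0 0 0 0 0 0 0 0 0 0 0 0 0 0 0 0 0 0 0 0 1 1]
 [0 0 0 0 0 0 0 0 0 0 0 0 0 0 0 0 0 0 0 0 0 1]
 [0 0 0 0 0 0 0 0 0 0 0 0 0 0 0 0 0 0 0 0 0 0]
 [0 0 0 0 0 0 0 0 0 0 0 0 0 0 0 0 0 0 0 0 0 0]
 [0 0 0 0 0 0 0 0 0 0 0 0 0 0 0 0 0 0 0 0 0 0]] 157 131
```

The paddle's dark patch is centred near (157,133), so the lever is at about 0.1 rad. The paddle is near x_offset -105, z≈164. I'll move the closed fingers over it.

play_rows(
  moves=[
    {"delta_pos": [-0.2,0,0],"angular": [0,0,0],"fingers": 0},
    {"delta_pos": [-0.4,0,0],"angular": [0,0,0],"fingers": 0},
    {"delta_pos": [-0.6,0,0],"angular": [0,0,0],"fingers": 0},
    {"delta_pos": [-0.6,0,0],"angular": [0,0,0],"fingers": 0},
    {"delta_pos": [-0.6,0,0],"angular": [0,0,0],"fingers": 0},
    {"delta_pos": [-0.37,0,0],"angular": [0,0,0],"fingers": 0},
    {"delta_pos": [0,0,0.2],"angular": [0,0,0],"fingers": 0},
    {"delta_pos": [0,0,0.3],"angular": [0,0,0],"fingers": 0},
    {"delta_pos": [0,0,0.2],"angular": [0,0,0],"fingers": 0},
    {"delta_pos": [0,0,0],"angular": [0,0,0],"fingers": 0},
    {"delta_pos": [0,0,0],"angular": [0,0,0],"fingers": 0},
  ],
)

```text
t: 19.08
tcp_pos: [437.7, 203.8, 183.6]
eef_rot: [179.9, 0.1, -0.8]
force: [1.3, -0.3, -0.6]
finger_gap: 0.6
grasp_force: 0.0
```

play_rows(
  moves=[
    {"delta_pos": [0,0,0.05],"angular": [0,0,0],"fingers": 0},
    {"delta_pos": [0,0,0.05],"angular": [0,0,0],"fingers": 0},
    {"delta_pos": [0,0,0.05],"angular": [0,0,0],"fingers": 0},
    {"delta_pos": [0,0,0.05],"angular": [0,0,0],"fingers": 0},
    {"delta_pos": [0,0,0],"angular": [0,0,0],"fingers": 0},
  ],
)

```text
t: 19.5
tcp_pos: [437.8, 204.0, 175.9]
eef_rot: [180.0, 0.0, -0.8]
force: [-0.1, -0.1, -0.1]
finger_gap: 0.4
grasp_force: 0.0
```

play_rows(
  moves=[
    {"delta_pos": [0,0,0.05],"angular": [0,0,0],"fingers": 0},
    {"delta_pos": [0,0,0.05],"angular": [0,0,0],"fingers": 0},
    {"delta_pos": [0,0,0.05],"angular": [0,0,0],"fingers": 0},
    {"delta_pos": [0,0,0.05],"angular": [0,0,0],"fingers": 0},
    {"delta_pos": [0,0,0],"angular": [0,0,0],"fingers": 0},
  ],
)

```text
t: 19.92
tcp_pos: [438.0, 204.2, 168.1]
eef_rot: [-180.0, -0.0, -0.8]
force: [2.3, -1.0, 1.4]
finger_gap: 0.4
grasp_force: 0.8
```

play_rows(
  moves=[
    {"delta_pos": [-0.01,0,0.05],"angular": [0,0,0],"fingers": 0},
    {"delta_pos": [-0.01,0,0.05],"angular": [0,0,0],"fingers": 0},
    {"delta_pos": [-0.01,0,0.05],"angular": [0,0,0],"fingers": 0},
    {"delta_pos": [-0.01,0,0.05],"angular": [0,0,0],"fingers": 0},
    {"delta_pos": [0,0,0],"angular": [0,0,0],"fingers": 0},
  ],
)

```text
t: 20.33
tcp_pos: [436.2, 204.1, 160.0]
eef_rot: [180.0, 0.0, -0.8]
force: [-0.0, 0.2, 2.3]
finger_gap: 0.6
grasp_force: 1.3
```

play_rows(
  moves=[
    {"delta_pos": [-0.015,0,0.05],"angular": [0,0,0],"fingers": 0},
    {"delta_pos": [-0.015,0,0.05],"angular": [0,0,0],"fingers": 0},
    {"delta_pos": [-0.015,0,0.05],"angular": [0,0,0],"fingers": 0},
    {"delta_pos": [-0.015,0,0.05],"angular": [0,0,0],"fingers": 0},
    {"delta_pos": [0,0,0],"angular": [0,0,0],"fingers": 0},
  ],
)

```text
t: 20.75
tcp_pos: [433.7, 204.1, 152.0]
eef_rot: [180.0, 0.0, -0.8]
force: [-1.2, -0.5, 2.3]
finger_gap: 0.6
grasp_force: 1.2
```

The lever is following at about 2–3 N. I'll carry on down, more slowly near the stop.

play_rows(
  moves=[
    {"delta_pos": [-0.01,0,0.05],"angular": [0,0,0],"fingers": 0},
    {"delta_pos": [-0.01,0,0.05],"angular": [0,0,0],"fingers": 0},
    {"delta_pos": [-0.01,0,0.05],"angular": [0,0,0],"fingers": 0},
    {"delta_pos": [-0.01,0,0.05],"angular": [0,0,0],"fingers": 0},
    {"delta_pos": [0,0,0],"angular": [0,0,0],"fingers": 0},
  ],
)

```text
t: 21.17
tcp_pos: [432.1, 204.2, 144.0]
eef_rot: [180.0, 0.0, -0.8]
force: [-0.9, -0.3, 2.7]
finger_gap: 0.8
grasp_force: 1.0
```

play_rows(
  moves=[
    {"delta_pos": [-0.01,0,0.05],"angular": [0,0,0],"fingers": 0},
    {"delta_pos": [0,0,0.05],"angular": [0,0,0],"fingers": 0},
    {"delta_pos": [0,0,0.05],"angular": [0,0,0],"fingers": 0},
    {"delta_pos": [0,0,0.03],"angular": [0,0,0],"fingers": 0},
    {"delta_pos": [0,0,0],"angular": [0,0,0],"fingers": 0},
  ],
)

```text
t: 21.58
tcp_pos: [431.8, 204.1, 136.8]
eef_rot: [180.0, 0.0, -0.8]
force: [-1.3, 1.1, 2.3]
finger_gap: 0.3
grasp_force: 1.0
```

play_rows(
  moves=[
    {"delta_pos": [0,0,0.025],"angular": [0,0,0],"fingers": 0},
    {"delta_pos": [0,0,0.025],"angular": [0,0,0],"fingers": 0},
    {"delta_pos": [0,0,0.025],"angular": [0,0,0],"fingers": 0},
    {"delta_pos": [0,0,0],"angular": [0,0,0],"fingers": 0},
  ],
)

```text
t: 21.92
tcp_pos: [431.8, 204.2, 133.8]
eef_rot: [180.0, 0.0, -0.8]
force: [-2.1, -0.2, 2.5]
finger_gap: 0.0
grasp_force: 1.5
```

play_rows(
  moves=[
    {"delta_pos": [0,0,0.015],"angular": [0,0,0],"fingers": 0},
    {"delta_pos": [0,0,0.015],"angular": [0,0,0],"fingers": 0},
    {"delta_pos": [0,0,0.015],"angular": [0,0,0],"fingers": 0},
    {"delta_pos": [0,0,0],"angular": [0,0,0],"fingers": 0},
  ],
)

```text
t: 22.25
tcp_pos: [431.9, 204.1, 132.1]
eef_rot: [180.0, 0.0, -0.8]
force: [-3.3, 0.5, 3.3]
finger_gap: 0.7
grasp_force: 1.7
```

play_rows(
  moves=[
    {"delta_pos": [0,0,0.012],"angular": [0,0,0],"fingers": 0},
    {"delta_pos": [0,0,0.012],"angular": [0,0,0],"fingers": 0},
    {"delta_pos": [0,0,0],"angular": [0,0,0],"fingers": 0},
  ],
)

```text
t: 22.5
tcp_pos: [431.9, 204.2, 131.1]
eef_rot: [180.0, 0.0, -0.8]
force: [-2.2, 0.3, 3.7]
finger_gap: 0.3
grasp_force: 1.8
```

play_rows(
  moves=[
    {"delta_pos": [0,0,0.012],"angular": [0,0,0],"fingers": 0},
    {"delta_pos": [0,0,0.012],"angular": [0,0,0],"fingers": 0},
    {"delta_pos": [0,0,0],"angular": [0,0,0],"fingers": 0},
  ],
)

```text
t: 22.75
tcp_pos: [431.9, 204.2, 130.2]
eef_rot: [180.0, 0.0, -0.8]
force: [-3.5, -0.1, 3.0]
finger_gap: 0.5
grasp_force: 1.8
```

play_rows(
  moves=[
    {"delta_pos": [0,0,0.01],"angular": [0,0,0],"fingers": 0},
    {"delta_pos": [0,0,0.01],"angular": [0,0,0],"fingers": 0},
    {"delta_pos": [0,0,0],"angular": [0,0,0],"fingers": 0},
  ],
)

```text
t: 23.0
tcp_pos: [431.9, 204.1, 129.4]
eef_rot: [180.0, 0.0, -0.8]
force: [-2.9, 0.2, 3.9]
finger_gap: 0.7
grasp_force: 1.7
```

play_rows(
  moves=[
    {"delta_pos": [0,0,0.01],"angular": [0,0,0],"fingers": 0},
    {"delta_pos": [0,0,0],"angular": [0,0,0],"fingers": 0},
  ],
)

```text
t: 23.17
tcp_pos: [431.9, 204.1, 129.0]
eef_rot: [180.0, 0.0, -0.8]
force: [-3.6, -0.5, 3.3]
finger_gap: 0.7
grasp_force: 2.0
```

play_rows(
  moves=[
    {"delta_pos": [0,0,0.01],"angular": [0,0,0],"fingers": 0},
    {"delta_pos": [0,0,0],"angular": [0,0,0],"fingers": 0},
  ],
)

```text
t: 23.33
tcp_pos: [431.9, 204.2, 128.7]
eef_rot: [180.0, 0.0, -0.8]
force: [-4.6, -0.8, 5.9]
finger_gap: 0.7
grasp_force: 3.0
```

play_rows(
  moves=[
    {"delta_pos": [-0.005,0,0.008],"angular": [0,0,0],"fingers": 0},
    {"delta_pos": [0,0,0],"angular": [0,0,0],"fingers": 0},
  ],
)

```text
t: 23.5
tcp_pos: [431.9, 204.2, 128.6]
eef_rot: [-180.0, -0.0, -0.8]
force: [-4.7, -0.8, 9.4]
finger_gap: 0.3
grasp_force: 4.6
```

play_rows(
  moves=[
    {"delta_pos": [0,0,0.008],"angular": [0,0,0],"fingers": 0},
    {"delta_pos": [0,0,0],"angular": [0,0,0],"fingers": 0},
  ],
)

```text
t: 23.67
tcp_pos: [432.0, 204.3, 128.5]
eef_rot: [-180.0, -0.0, -0.8]
force: [-6.3, -0.8, 13.5]
finger_gap: 0.7
grasp_force: 6.7
```

play_rows(
  moves=[
    {"delta_pos": [0,0,0.006],"angular": [0,0,0],"fingers": 0},
    {"delta_pos": [0,0,0],"angular": [0,0,0],"fingers": 0},
  ],
)

```text
t: 23.83
tcp_pos: [432.0, 204.3, 128.4]
eef_rot: [-180.0, -0.0, -0.8]
force: [-7.1, -1.6, 16.2]
finger_gap: 0.6
grasp_force: 8.4
```

play_rows(
  moves=[
    {"delta_pos": [-0.006,0,0.007],"angular": [0,0,0],"fingers": 0},
    {"delta_pos": [0,0,0],"angular": [0,0,0],"fingers": 0},
    {"delta_pos": [0,0,0],"angular": [0,0,0],"fingers": 0},
    {"delta_pos": [0,0,0],"angular": [0,0,0],"fingers": 0},
  ],
)

```text
t: 24.17
tcp_pos: [432.0, 204.3, 128.3]
eef_rot: [-180.0, -0.1, -0.8]
force: [-7.4, -1.6, 20.4]
finger_gap: 0.3
grasp_force: 9.8
```

play_rows(
  moves=[
    {"delta_pos": [0,0,0.001],"angular": [0,0,0],"fingers": 0},
    {"delta_pos": [0,0,0],"angular": [0,0,0],"fingers": 0},
    {"delta_pos": [0,0,0],"angular": [0,0,0],"fingers": 0},
    {"delta_pos": [0,0,0],"angular": [0,0,0],"fingers": 0},
    {"delta_pos": [0,0,0],"angular": [0,0,0],"fingers": 0},
    {"delta_pos": [0,0,0],"angular": [0,0,0],"fingers": 0},
  ],
)

```text
t: 24.67
tcp_pos: [432.0, 204.3, 128.3]
eef_rot: [-180.0, -0.1, -0.8]
force: [-6.6, -2.7, 20.4]
finger_gap: 0.7
grasp_force: 10.1
```

I held it at 20.4 N on the stop. Now I'll let go, rise clear and check.

play_rows(
  moves=[
    {"delta_pos": [0,0,-0.01],"angular": [0,0,0],"fingers": 0},
    {"delta_pos": [0,0,-0.02],"angular": [0,0,0],"fingers": 0},
    {"delta_pos": [0,0,-0.05],"angular": [0,0,0],"fingers": 0},
    {"delta_pos": [0,0,-0.3],"angular": [0,0,0],"fingers": 0},
    {"delta_pos": [0,0,-0.6],"angular": [0,0,0],"fingers": 0},
    {"delta_pos": [0,0,-0.8],"angular": [0,0,0],"fingers": 0},
    {"delta_pos": [0,0,-0.8],"angular": [0,0,0],"fingers": 0},
    {"delta_pos": [0,0,-0.5],"angular": [0,0,0],"fingers": 0},
    {"delta_pos": [0,0,-0.2],"angular": [0,0,0],"fingers": 0},
    {"delta_pos": [0,0,0],"angular": [0,0,0],"fingers": 0},
    {"delta_pos": [0,0,0],"angular": [0,0,0],"fingers": 0},
    {"delta_pos": [0,0,0],"angular": [0,0,0],"fingers": 0},
  ],
)

```text
t: 25.67
tcp_pos: [431.0, 203.9, 257.2]
eef_rot: [179.9, 0.1, -0.8]
force: [-0.4, -0.0, -0.7]
finger_gap: 0.5
grasp_force: 0.0
```

```bash
python3 - <<'E'
from cell import robot
from h import *
s=robot.read_state();print(s["t"],s["tcp_pos"],s["force"])
S=robot.capture("side");g=cv2.cvtColor(S["img"],cv2.COLOR_RGB2GRAY)
cv2.imwrite("pics/side9.png",S["img"][:,:,::-1])
L=lambda x,y,z:np.round(project(S,(547.5+x+y*.014,202.7-x*.014+y,95+z)),1)
print("paddle down corners",[L(x,y,33.5) for x in(-133,-103) for y in(-15,15)])
u,v=map(int,L(-118,0,33.5));print(u,v)
for r in range(v-22,v+12): print(r,"".join("#" if t<75 else "+" if t<100 else "." for t in g[r,u-30:u+60]))
E
```

```text
25.6667 [431.02058006 203.86131778 257.23570747] [-0.39451625 -0.04347382 -0.74130505]
paddle down corners [array([147.7, 152.7]), array([145.9, 145.9]), array([161.1, 150.3]), array([159. , 143.6])]
153 148
126 ..........................................................................................
127 ..........................................................................................
128 ..........................................................................................
129 ..........................................................................................
130 ..........................................................................................
131 ..........................................................................................
132 .........................................................................+................
133 .........................................................................+............+++.
134 .........................................................................++............++.
135 .................................
[... 1637 characters left out ...]
..........+++++++++++............++
153 ..........................+#######++++............................+++...++++...........+++
154 ..........................+#++++++......................................++++...........+++
155 ...........................+...........................................++++...........++++
156 .....................................................................+.++++.+.........++++
157 ................................................................+++..++++++++.........+.++
158 ..................................................++++++++..++.++++....++++++...........++
159 .............................................++++++++++++++.+++..+.....++++++...........++
```

The paddle lies at u 147–160, v 146–154, which matches the fully-down prediction. The arm is clear, so I'm handing in.

```bash
python3 -c "
from cell import robot
print(robot.sign_off())"
```

```text
the job is handed in; nothing more can be done
None
```

The job is handed in at about 26 s, verdict not shown: the coupler was bedded on the ball with about 22 N on the stand (15.4 N push plus its weight), the lever was then held on its stop at 20.4 N and let go, and a last side-camera check found the paddle where it should be fully down.

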